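# Pack the cured bonito fillets by band colour

## Task

Pack the three whole, pale, cured bonito fillets into the wooden tray: lay each one flat, lengthwise along the middle of the bay whose tag has the colour of its paper band, setting it down gently and not dropping it. The dark uncured fillet and the broken half wear bands too but do not belong: leave them where they lie, and do not disturb the brush and the brass weight. Finish with everything released and at rest.

Things in the scene. Friction and masses are not known exactly. Their poses are not given: they have to be found in the camera images.
- red_fillet_center (a point): Whole dried bonito fillet, pale tan (cured), hard as wood, 150 x 42 x 36 mm, tapered to both ends, flat underside, a 24 mm wide red paper band round its middle. Point: its centre, 18 mm above its underside; x along its length, y across, z up. For 26 mm either side of the middle its sides are vertical, 42 mm apart, 30 mm high: grip there. Loose, about 0.17 kg. Goes into the tray.
- blue_fillet_center (a point): Whole dried bonito fillet, pale tan (cured), hard as wood, 150 x 42 x 36 mm, tapered to both ends, flat underside, a 24 mm wide blue paper band round its middle. Point: its centre, 18 mm above its underside; x along its length, y across, z up. For 26 mm either side of the middle its sides are vertical, 42 mm apart, 30 mm high: grip there. Loose, about 0.17 kg. Goes into the tray.
- yellow_fillet_center (a point): Whole dried bonito fillet, pale tan (cured), hard as wood, 150 x 42 x 36 mm, tapered to both ends, flat underside, a 24 mm wide yellow paper band round its middle. Point: its centre, 18 mm above its underside; x along its length, y across, z up. For 26 mm either side of the middle its sides are vertical, 42 mm apart, 30 mm high: grip there. Loose, about 0.17 kg. Goes into the tray.
- dark_fillet_center (a point): Dark brown (not yet cured) whole fillet, same shape and size, with a red band. Does not belong in the tray. The point is its centre, 18 mm above its underside; x along its length. Loose.
- broken_piece_center (a point): Broken half of a pale fillet, only 84 x 42 x 36 mm, one end snapped off square and reddish, with a blue band. Does not belong in the tray. The point is its centre, 18 mm above its underside; x along its length. Loose.
- bay_red (a point): Middle of the floor of the fixed wooden tray's bay with the red tag (flat red plate, 70 x 30 mm, on the ledge at the bay's far end, 121 mm along +x). x along the bay, y across, z up. Bay 200 (x) x 100 mm (y), three side by side; floor 6 mm above the table; dividers 6 mm thick, 6 mm above the floor; outer walls 8 mm above it. Open the gripper only to about 65 mm to let go.
- bay_blue (a point): Middle of the floor of the fixed wooden tray's bay with the blue tag (flat blue plate, 70 x 30 mm, on the ledge at the bay's far end, 121 mm along +x). x along the bay, y across, z up. Bay 200 (x) x 100 mm (y), three side by side; floor 6 mm above the table; dividers 6 mm thick, 6 mm above the floor; outer walls 8 mm above it. Open the gripper only to about 65 mm to let go.
- bay_yellow (a point): Middle of the floor of the fixed wooden tray's bay with the yellow tag (flat yellow plate, 70 x 30 mm, on the ledge at the bay's far end, 121 mm along +x). x along the bay, y across, z up. Bay 200 (x) x 100 mm (y), three side by side; floor 6 mm above the table; dividers 6 mm thick, 6 mm above the floor; outer walls 8 mm above it. Open the gripper only to about 65 mm to let go.
- scrub_brush_center (a point): Bystander: scrubbing brush, 110 x 48 x 40 mm, green-painted wooden back up. The point is its centre, 20 mm above the table. Loose.
- brass_weight_center (a point): Bystander: round brass weight, 42 mm diameter, 55 mm tall, standing near the scale. The point is its centre. Loose.
Not all that is in view belongs to the job. Leave any pink look-alike of the part that bears blue_fillet_center alone.

How it is judged (in metres and radians):
At the end, for the whole second after the job is handed in: Each pale whole fillet rests flat in the bay of its band's colour: centre within 22 mm along and 15 mm across of the bay's middle, on the floor within 6 mm, along the bay within 0.22 rad, level within 0.15 rad, still (0.02 m/s); the other four loose things within 20 mm of their starts (x of red_fillet_center in the frame of bay_red between -0.022 and 0.022 m and y of red_fillet_center in the frame of bay_red between -0.015 and 0.015 m and z of red_fillet_center in the frame of bay_red between 0.012 and 0.024 m and angle between the x axis of red_fillet_center and the x axis of bay_red, either way round below 0.22 rad and angle between each of red_fillet_center, blue_fillet_center, yellow_fillet_center's own z axis and vertical below 0.15 rad and linear speed of each of red_fillet, blue_fillet, yellow_fillet below 0.02 m/s and x of blue_fillet_center in the frame of bay_blue between -0.022 and 0.022 m and y of blue_fillet_center in the frame of bay_blue between -0.015 and 0.015 m and z of blue_fillet_center in the frame of bay_blue between 0.012 and 0.024 m and angle between the x axis of blue_fillet_center and the x axis of bay_blue, either way round below 0.22 rad and x of yellow_fillet_center in the frame of bay_yellow between -0.022 and 0.022 m and y of yellow_fillet_center in the frame of bay_yellow between -0.015 and 0.015 m and z of yellow_fillet_center in the frame of bay_yellow between 0.012 and 0.024 m and angle between the x axis of yellow_fillet_center and the x axis of bay_yellow, either way round below 0.22 rad and distance of each of dark_fillet_center, broken_piece_center, scrub_brush_center, brass_weight_center from where it was at the start of the episode below 0.02 m); the robot touches nothing.
It fails at once if a pale whole fillet is dropped or thrown (faster than 0.7 m/s out of the fingers: a fall of about 25 mm) ((linear speed of red_fillet above 0.7 m/s and contact force between red_fillet and the fingers below 0.1 N) or (linear speed of blue_fillet above 0.7 m/s and contact force between blue_fillet and the fingers below 0.1 N) or (linear speed of yellow_fillet above 0.7 m/s and contact force between yellow_fillet and the fingers below 0.1 N)).
It fails at once if the dark fillet is moved more than 20 mm from where it lay (distance of dark_fillet_center from where it was at the start of the episode above 0.02 m).
It fails at once if the broken piece is moved more than 20 mm from where it lay (distance of broken_piece_center from where it was at the start of the episode above 0.02 m).
It fails at once if the brush is moved more than 20 mm from where it lay (distance of scrub_brush_center from where it was at the start of the episode above 0.02 m).
It fails at once if the brass weight is moved more than 20 mm from where it lay (distance of brass_weight_center from where it was at the start of the episode above 0.02 m).
It also fails if it takes over 93 s, if anything falls off the work surface, if the arm or the gripper's body presses on something with over 40 N, if the wrist force passes 120 N, or if a joint passes its speed limit or range.

## Robot

A 7-joint arm with a two-finger parallel gripper is mounted at the origin on the work surface. World frame = base frame: x ahead of the robot, y to its left, z up, the work surface at z = 0. Lengths are in m, angles in degrees, forces in N, time in s.
With the tool pointing down it reaches from about 0.35 to 0.775 m from the base axis. Payload 3.1 kg.
Tool frame: the origin (TCP) lies between the finger pads; the fingertips stand ctrl.nose_length ahead of it and the grasp point (between the pads) lies 5 mm behind it (ctrl.nose_length is the distance from the TCP to the fingertips, in m); z points along the fingers, y is the line along which they close (so a half turn about z gives the same grasp; the last joint's range is limited). The gripper opens to 85 mm and grips with 20 to 120 N. Pads are 22 mm wide; open, the fingers measure 114 mm over their backs; the gripper's body (76 mm by 85 mm) begins 54 mm behind the grasp point. The pads swing forward as they close: fully open they stand 13 mm farther back than shut.
Start: joints at [69.001, 17.813, 0.802, 86.603, -0.252, 75.585, -1.558], TCP at [0.176, -0.521, 0.219] pointing down, gripper open.
Joint ranges: [-154.91, 154.91], [-16.99, 109.72], [-72.82, 74.43], [7.12, 147.25], [-82.49, 262.49], [11.32, 116.49], [-174.64, 174.64]. Speed limits (degrees/s): [159.86, 159.86, 180, 180, 180, 180, 180].

## Interface

Orientations are given as a 3x3 rotation matrix whose columns are the frame's x, y, z axes.
In Python, from plant import status, capture, get_calibration, ctrl gives the robot as it stands. The module is installed in compiled form; this text tells all that it offers.
- The arm moves only by the tool send_rows, never from a script. Its argument "increments" is a list that holds one entry, the list of rows, each a list of 6 numbers: the shift along the tool's x, y, z in mm, then the turn, a rotation vector about the tool's x, y, z in rad. In form: [[[dx, dy, dz, wx, wy, wz], ...]]. A call has exactly 5 rows; each row shifts and turns the commanded pose from where the row before left it, along the tool's axes as they then stand; what a row does not reach is not made up. A row lasts 1/12 s, in which the tool goes at most 41.7 mm and 7.16 degrees, less where a joint would pass 70% of its speed; a pose out of reach is approached as far as the arm can. A call with a gripper value outside its range is refused whole. "claw" is the closure, from -1 (fully open) to 1 (shut), set as the call begins (left out, the last holds). The fingers move at their own pace and stop on an object; "force" is the grip in N (left out, the last holds). Time passes only in rows, so rows that do not move let the fingers close, or fill a call up. It gives the time, the measured TCP pose, the force, the opening and the grip force at its end, in the units of the state.
- status.sense(): the state, without advancing time (a new reading comes with each control period).
- capture(name): name is "scene" or "top" or "wrist"; returns the picture (420x560x3 uint8, red, green, blue); there is no depth.
- get_calibration(name): a dict with "fx", "fy", "cx", "cy" (pixels), "T" (4x4, takes a point from camera to world coordinates); the wrist camera has in their place "mount" (4x4, takes a point from camera to tool coordinates, whose origin is the TCP and whose axes are the flange's). Camera axes: x right, y down, z forward; pixel columns grow to the right and rows downward; lengths in m; the calibration is good to about 2 mm. A picture is of the moment at which its call begins: read the wrist's pose just before it. get_calibration takes no time and is no camera call.
- ctrl.close_job(): hands the job in; it is judged then, once.
The state is a dict: "time": time; "joint_pos": joint angles; "joint_vel": joint speeds; "tau": joint torques, N m; "position": TCP position; "eef_rot": TCP orientation; "contact_force": force on the tool from outside, world axes, zero at the start; "moment": the same for the moment, N m; "opening": finger opening in m; "grasp_force": force on a finger pad.
Only numpy, scipy, OpenCV 4.12 (cv2) and the standard library are available. Lean on these libraries where they do the work, as an engineer would, in place of code of your own. Each camera call takes 0.05 s, during which the arm holds its last target. There are 200 camera calls.

## Working session

There is one attempt and no reset: what is moved stays moved. The work goes in short steps, Python scripts to look and compute and a tool call to move; the robot and the scene stay as the last step left them, time stands still between calls to the robot, and variables do not carry over. Pictures are saved under pics/ and viewed, at most 14 in all, crops included, and the job is handed in when it is done.

Besides the shell and the picture viewer there is one more tool, called after ">>>" by a JSON object that holds its "method" and its "body", one argument or row to a line. send_rows: Moves the arm, as the interface text tells. Its arguments: {"type":"object","properties":{"increments":{"type":"array","items":{"type":"array","items":{"type":"array","items":{"type":"number"}}}},"claw":{"type":"number"},"force":{"type":"number"}},"required":["increments"]}

```bash
mkdir -p pics; python3 - <<'E'
from plant import status,capture,get_calibration,ctrl
import cv2,numpy as np
s=status.sense();print(s['time'],s['position'],np.round(s['eef_rot'],3).tolist(),s['opening'],ctrl.nose_length)
for n in('top','scene'):
    c=get_calibration(n);print(n,c)
    cv2.imwrite(f'pics/{n}0.png',capture(n)[:,:,::-1])
print(get_calibration('wrist'))
E
```

```text
0.0 [ 0.17528145 -0.52053466  0.21811365] [[0.948, 0.319, -0.001], [0.319, -0.948, 0.002], [-0.0, -0.002, -1.0]] 0.08576163843180726 0.014
top {'fx': 442.12827030718904, 'fy': 442.12827030718904, 'cx': 286.6494012293498, 'cy': 207.3075116596676, 'T': array([[ 0.02916585, -0.98608001,  0.16369351,  0.27258615],
       [-0.99939421, -0.03187789, -0.01396494,  0.00334793],
       [ 0.01898875, -0.16318705, -0.9864124 ,  1.07826499],
       [ 0.        ,  0.        ,  0.        ,  1.        ]])}
scene {'fx': 391.94183698982124, 'fy': 391.94183698982124, 'cx': 280.25120637283254, 'cy': 211.87564212551408, 'T': array([[ 0.1432029 ,  0.6997239 , -0.69991385,  1.08549594],
       [ 0.9896651 , -0.09589941,  0.10661284, -0.07832633],
       [ 0.00747823, -0.70794757, -0.70622539,  0.71410984],
       [ 0.        ,  0.        ,  0.        ,  1.        ]])}
{'fx': 363.24311052755655, 'fy': 363.24311052755655, 'cx': 277.3260860460461, 'cy': 211.85469861136812, 'mount': array([[-5.71622725e-04, -9.57266625e-01, -2.89206296e-01,
         7.39387794e-02],
       [ 9.99999503e-01, -7.83380447e-04,  6.16451020e-04,
         1.66931408e-03],
       [-8.16666545e-04, -2.89205800e-01,  9.57266597e-01,
        -1.55758976e-01],
       [ 0.00000000e+00,  0.00000000e+00,  0.00000000e+00,
         1.00000000e+00]])}
```

View pics/top0.png

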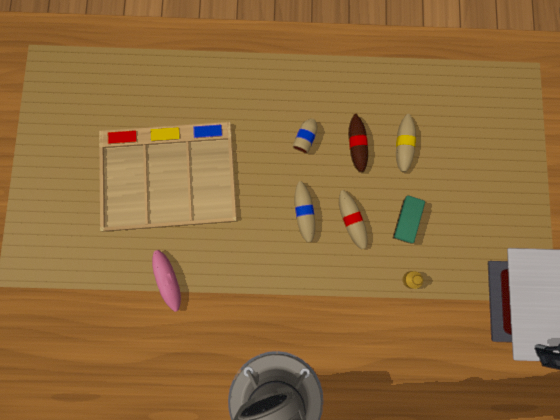

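View pics/scene0.png

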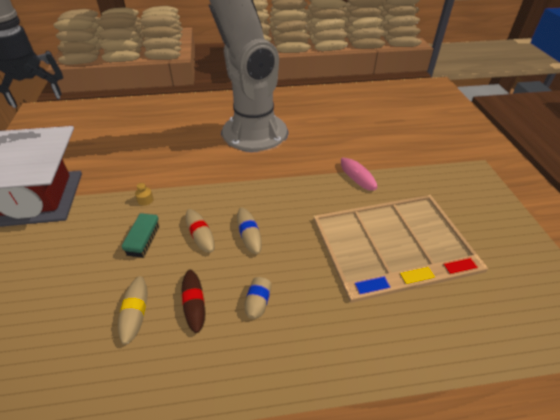

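The top view shows all seven loose things, the pink look-alike near (167,280), and the tray. The tags are red (122,137), yellow (165,134) and blue (208,131). The pale whole fillets are blue (305,211), red (353,219) and yellow (407,142).

```bash
cat > h.py <<'E'
import cv2,numpy as np
from plant import status,capture,get_calibration,ctrl
def ray(c,T,uv,z):
    d=T[:3,:3]@np.array([(uv[0]-c['cx'])/c['fx'],(uv[1]-c['cy'])/c['fy'],1.]);o=T[:3,3]
    return (o+d*(z-o[2])/d[2])[:2]
def masks(im):
    h=cv2.cvtColor(im,cv2.COLOR_RGB2HSV);H,S,V=h[...,0],h[...,1],h[...,2]
    m={'red':((H<5)|(H>175))&(S>200)&(V>120),'yellow':(H>24)&(H<33)&(S>180)&(V>150),'blue':(H>105)&(H<130)&(S>150)&(V>100)}
    return {k:v.astype(np.uint8) for k,v in m.items()},h
def blobs(m,amin=40):
    n,l,s,c=cv2.connectedComponentsWithStats(m)
    return [(c[i],s[i][4],l==i) for i in range(1,n) if s[i][4]>=amin]
E
python3 - <<'E'
from h import *
im=cv2.imread('pics/top0.png')[:,:,::-1].copy();c=get_calibration('top')
m,h=masks(im)
for u,v in [(304,190),(304,228),(408,120),(347,203),(330,200),(380,150),(280,220)]:print((u,v),h[v,u])
for k in m:
    for ce,a,l in blobs(m[k]):
        r=cv2.minAreaRect(np.argwhere(l)[:,::-1].astype(np.float32))
        print(k,ce.round(1),a,'z.014',ray(c,c['T'],ce,.014).round(4),'z.033',ray(c,c['T'],ce,.033).round(4),[np.round(x,1) for x in r])
for name,uv in dict(TL=(105,145),TR=(231,139),BR=(235,221),BL=(105,228)).items(): print(name,ray(c,c['T'],uv,.01).round(3))
for n,a,b in [('y',(408,113),(405,172)),('r',(342,191),(366,248)),('b',(299,182),(312,242))]:
    p,q=ray(c,c['T'],a,.012),ray(c,c['T'],b,.012);d=p-q;print(n,(p+q)/2,np.hypot(*d),np.degrees(np.arctan2(d[1],d[0])))
E
```

```text
(304, 190) [ 19 110 148]
(304, 228) [ 20  99 172]
(408, 120) [ 20 105 160]
(347, 203) [ 20 102 170]
(330, 200) [ 18 140 153]
(380, 150) [ 19 141 152]
(280, 220) [ 19 136 156]
red [122.1 136.6] 276 z.014 [0.6143 0.4029] z.033 [0.6082 0.3957] [array([122. , 136.5]), array([10.2, 26.6]), np.float64(86.4)]
red [357.8 140.2] 167 z.014 [ 0.6258 -0.1852] z.033 [ 0.6195 -0.1819] [array([358. , 140.5]), array([11., 16.]), np.float64(90.0)]
red [352.3 218.4] 147 z.014 [ 0.427  -0.1725] z.033 [ 0.4242 -0.1694] [array([352.3, 218.3]), array([ 8.6, 17. ]), np.float64(69.0)]
yellow [164.4 133.6] 316 z.014 [0.6257 0.2987] z.033 [0.6194 0.2935] [array([164.5, 133.6]), array([11.3, 27.7]), np.float64(86.2)]
yellow [406.  139.7] 153 z.014 [ 0.6313 -0.3069] z.033 [ 0.6249 -0.3014] [array([406. , 139.7]), array([16.2,  9.7]), np.float64(4.1)]
blue [207.3 130.7] 284 z.014 [0.6371 0.1924] z.033 [0.6306 0.1891] [array([207.4, 130.7]), array([10.4, 27.1]), np.float64(86.4)]
blue [305.5 134.5] 131 z.014 [ 0.6359 -0.0536] z.033 [ 0.6294 -0.0525] [array([305.5, 134.5]), array([15.8,  8.8]), np.float64(21.0)]
blue [304.1 209.7] 148 z.014 [ 0.4446 -0.0545] z.033 [ 0.4415 -0.0534] [array([304.1, 209.8]), array([ 8.8, 16.7]), np.float64(81.3)]
TL [0.592 0.445]
TR [0.619 0.133]
BR [0.412 0.113]
BL [0.385 0.425]
y [ 0.62558029 -0.30879334] 0.1551762437154246 -3.6789782012725984
r [ 0.42539305 -0.17666819] 0.15074945696323638 23.179159991250046
b [ 0.44021127 -0.0579237 ] 0.15137261691010429 13.394755975072156
```

```bash
cat >> h.py <<'E'
def plan(x,y,z,yaw):
    s=status.sense();p=s['position'];R=s['eef_rot'];y0=np.degrees(np.arctan2(R[1,0],R[0,0]))
    w=np.radians(y0-yaw);c_,s_=np.cos(np.radians(yaw)),np.sin(np.radians(yaw));d=np.array([x,y,z])-p
    print('t',round(s['time'],2),'pos',p.round(4),'yaw',round(y0,1),'turn wz %.3f'%w,'then mm', (1000*np.array([c_*d[0]+s_*d[1],s_*d[0]-c_*d[1],-d[2]])).round(1))
def pale(h,z,c,T,uv):
    """axis/centroid of the pale fillet around band pixel uv"""
    S,V=h[...,1],h[...,2]
    return
E
python3 -c "
from h import *
im=cv2.imread('pics/top0.png')[:,:,::-1].copy();m,h=masks(im);c=get_calibration('top')
b=m['red']|m['blue']|m['yellow'];p=((h[...,1]<122)&(h[...,2]>110)).astype(np.uint8)|b
p=cv2.morphologyEx(p,cv2.MORPH_OPEN,np.ones((3,3)))
for ce,a,l in blobs(p,400):
    q=np.array([ray(c,c['T'],t,.015) for t in np.argwhere(l)[:,::-1]]);mu=q.mean(0);w,v=np.linalg.eigh(np.cov((q-mu).T));d=v[:,1];d=d*np.sign(d[0]);print(ce.round(),a,mu.round(4),np.degrees(np.arctan2(d[1],d[0])).round(1),np.sqrt(w).round(3))
plan(.425,-.172,.2,22)"
```

```text
[405. 143.] 777 [ 0.6224 -0.3047] -6.1 [0.011 0.038]
[305. 134.] 423 [ 0.6373 -0.0529] -22.0 [0.011 0.022]
[204. 131.] 659 [0.6362 0.1997] -84.5 [0.011 0.037]
[159. 135.] 418 [0.6216 0.311 ] -77.1 [0.008 0.029]
[169. 184.] 10218 [0.4985 0.2782] -84.9 [0.059 0.091]
[304. 212.] 808 [ 0.4393 -0.0541] 9.8 [0.01  0.038]
[352. 220.] 824 [ 0.424  -0.1725] 20.9 [0.011 0.039]
[534. 299.] 5247 [ 0.2464 -0.6062] -6.2 [0.034 0.072]
[164. 280.] 843 [0.2657 0.2727] 22.8 [0.01  0.038]
[260. 376.] 1256 [0.0564 0.0373] -58.8 [0.021 0.058]
t 0.1 pos [ 0.1753 -0.5206  0.2182] yaw 18.6 turn wz -0.059 then mm [ 362.1 -229.7   18.2]
```

>>> {"method": "send_rows", "body": {
  "increments": [
    [[0, 0, 0, 0, 0, -0.059], [28, -18, 0, 0, 0, 0], [32, -20, 0, 0, 0, 0], [32, -20, 0, 0, 0, 0], [32, -20, 0, 0, 0, 0]]
  ],
  "claw": -1,
  "force": 40
}}

```text
time: 0.52
position: [0.2617, -0.4008, 0.2186]
eef_rot: [[0.928, 0.374, -0.001], [0.374, -0.928, 0.001], [-0.0, -0.001, -1.0]]
contact_force: [0.9, 0.1, -0.0]
opening: 0.0855
grasp_force: 0.0
```

>>> {"method": "send_rows", "body": {
  "increments": [
    [[32, -20, 0, 0, 0, 0], [32, -20, 0, 0, 0, 0], [32, -20, 0, 0, 0, 0], [32, -20, 5, 0, 0, 0], [32, -20, 5, 0, 0, 0]]
  ]
}}

```text
time: 0.93
position: [0.3729, -0.2482, 0.2091]
eef_rot: [[0.927, 0.374, 0.0], [0.374, -0.927, -0.001], [0.0, 0.001, -1.0]]
contact_force: [0.1, -0.6, -0.0]
opening: 0.0855
grasp_force: 0.0
```

>>> {"method": "send_rows", "body": {
  "increments": [
    [[32, -20, 8, 0, 0, 0], [30, -20, 0, 0, 0, 0], [16, -12, 0, 0, 0, 0], [0, 0, 0, 0, 0, 0], [0, 0, 0, 0, 0, 0]]
  ]
}}

```text
time: 1.35
position: [0.4253, -0.171, 0.2008]
eef_rot: [[0.926, 0.378, -0.001], [0.378, -0.926, 0.0], [-0.001, -0.001, -1.0]]
contact_force: [-0.3, 0.0, -0.6]
opening: 0.0854
grasp_force: 0.0
```

```bash
cat >> h.py <<'E'
def look(name,col,z=.034):
    s=status.sense();c=get_calibration('wrist');W=np.eye(4);W[:3,:3]=s['eef_rot'];W[:3,3]=s['position'];T=W@c['mount']
    im=capture('wrist');cv2.imwrite(f'pics/{name}.png',im[:,:,::-1]);m,h=masks(im)
    for ce,a,l in blobs(m[col],300):
        q=np.array([ray(c,T,t,z) for t in np.argwhere(l)[::3,::-1]],np.float32);r=cv2.minAreaRect(q*1000)
        print(col,ce.round(),a,'mean',ray(c,T,ce,z).round(4),'rect',np.round(r[0],1),np.round(r[1],1),round(r[2],1))
    return im,h,c,T
E
python3 -c "
from h import *
look('w1','red')
plan(.425,-.172,.2,22)"
```

```text
red [278. 188.] 1026 mean [ 0.425  -0.1738] rect [ 425.  -173.6] [25.  37.8] 17.7
t 1.4 pos [ 0.4245 -0.1727  0.2008] yaw 22.0 turn wz 0.000 then mm [ 0.7 -0.5  0.8]
```

View pics/w1.png

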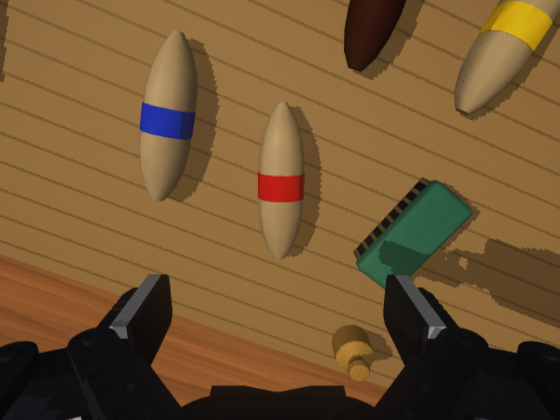

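>>> {"method": "send_rows", "body": {
  "increments": [
    [[0, 1, 35, 0, 0, 0.02], [0, 0, 35, 0, 0, 0], [0, 0, 35, 0, 0, 0], [0, 0, 30, 0, 0, 0], [0, 0, 20, 0, 0, 0]]
  ]
}}

```text
time: 1.82
position: [0.422, -0.1749, 0.0431]
eef_rot: [[0.936, 0.352, -0.005], [0.352, -0.936, 0.001], [-0.005, -0.002, -1.0]]
contact_force: [-0.3, 0.9, -0.2]
opening: 0.0858
grasp_force: 0.0
```

>>> {"method": "send_rows", "body": {
  "increments": [
    [[0, 0, 12, 0, 0, 0], [0, 0, 8, 0, 0, 0], [0, 0, 6, 0, 0, 0], [0, 0, 0, 0, 0, 0], [0, 0, 0, 0, 0, 0]]
  ]
}}

```text
time: 2.23
position: [0.4257, -0.1742, 0.0207]
eef_rot: [[0.935, 0.355, 0.001], [0.355, -0.935, -0.001], [0.0, 0.001, -1.0]]
contact_force: [0.9, 0.3, 0.8]
opening: 0.0854
grasp_force: 0.0
```

>>> {"method": "send_rows", "body": {
  "increments": [
    [[0, 0, 0, 0, 0, 0], [0, 0, 0, 0, 0, 0], [0, 0, 0, 0, 0, 0], [0, 0, 0, 0, 0, 0], [0, 0, 0, 0, 0, 0]]
  ],
  "claw": 1,
  "force": 40
}}

```text
time: 2.65
position: [0.4258, -0.1735, 0.0205]
eef_rot: [[0.934, 0.356, 0.001], [0.356, -0.934, -0.001], [0.001, 0.001, -1.0]]
contact_force: [1.4, -6.0, 3.4]
opening: 0.0254
grasp_force: 5.5
```

>>> {"method": "send_rows", "body": {
  "increments": [
    [[0, 0, 0, 0, 0, 0], [0, 0, 0, 0, 0, 0], [0, 0, 0, 0, 0, 0], [0, 0, 0, 0, 0, 0], [0, 0, 0, 0, 0, 0]]
  ]
}}

```text
time: 3.07
position: [0.4258, -0.1737, 0.0206]
eef_rot: [[0.935, 0.356, 0.001], [0.356, -0.935, -0.001], [0.0, 0.001, -1.0]]
contact_force: [-1.0, -1.1, 5.5]
opening: 0.024
grasp_force: 39.4
```

```bash
python3 -c "
from h import *
look('w2','red')
im=capture('top');cv2.imwrite('pics/t2.png',cv2.resize(im[100:310,280:460],None,fx=2.8,fy=2.8)[:,:,::-1])"
```

```text
red [276. 282.] 2914 mean [ 0.4254 -0.1751] rect [ 424.8 -172.4] [28.3 36.4] 15.0
```

View pics/w2.png

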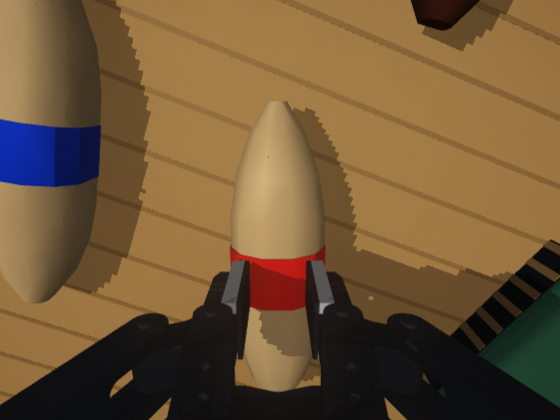

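View pics/t2.png

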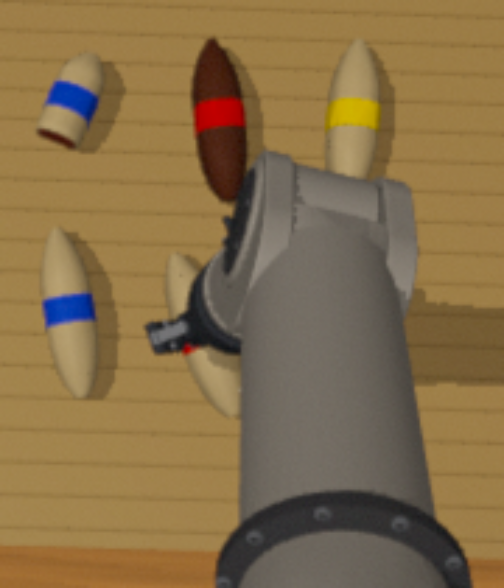

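The wrist view shows the pads, around (240..315, 262), pinching the top of the band. The fillet's sides lie outside the pads, at columns 231 to 326, and the opening reads only 24 mm. So the fingertips sit higher than the stated nose length implies. I'll open and feel downward in small steps.

>>> {"method": "send_rows", "body": {
  "increments": [
    [[0, 0, 0, 0, 0, 0], [0, 0, 0, 0, 0, 0], [0, 0, 0, 0, 0, 0], [0, 0, 0, 0, 0, 0], [0, 0, 0, 0, 0, 0]]
  ],
  "claw": -1
}}

```text
time: 3.58
position: [0.4252, -0.1732, 0.0199]
eef_rot: [[0.934, 0.356, -0.001], [0.356, -0.934, 0.0], [-0.0, -0.0, -1.0]]
contact_force: [-0.4, 0.5, 0.7]
opening: 0.0827
grasp_force: 0.0
```

>>> {"method": "send_rows", "body": {
  "increments": [
    [[0, 0, 0, 0, 0, 0], [0, 0, 0, 0, 0, 0], [0, 0, 0, 0, 0, 0], [0, 0, 0, 0, 0, 0], [0, 0, 0, 0, 0, 0]]
  ]
}}

```text
time: 4.0
position: [0.4254, -0.1734, 0.0202]
eef_rot: [[0.935, 0.356, 0.0], [0.356, -0.935, -0.0], [-0.0, 0.0, -1.0]]
contact_force: [-0.3, -0.0, 1.4]
opening: 0.0857
grasp_force: 0.0
```

```bash
python3 -c "
from h import *
look('w3','red')
plan(.425,-.1738,.02,21)"
```

```text
red [277. 280.] 3581 mean [ 0.4261 -0.175 ] rect [ 425.  -173.3] [28.2 38.1] 15.0
t 4.05 pos [ 0.4255 -0.1734  0.0202] yaw 20.8 turn wz -0.003 then mm [-0.6  0.2  0.2]
```

View pics/w3.png

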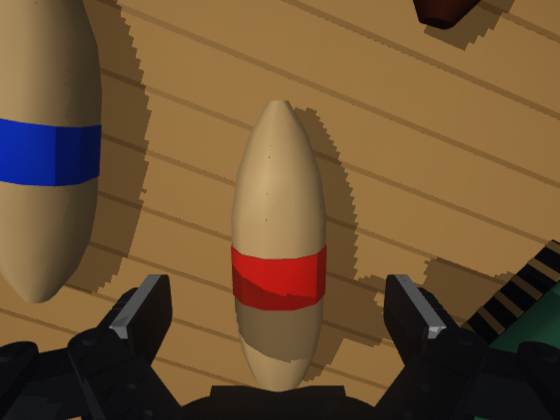

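>>> {"method": "send_rows", "body": {
  "increments": [
    [[0, 0, 5, 0, 0, 0], [0, 0, 5, 0, 0, 0], [0, 0, 4, 0, 0, 0], [0, 0, 0, 0, 0, 0], [0, 0, 0, 0, 0, 0]]
  ]
}}

```text
time: 4.47
position: [0.4249, -0.1731, 0.0056]
eef_rot: [[0.934, 0.356, -0.001], [0.356, -0.934, 0.001], [-0.001, -0.001, -1.0]]
contact_force: [-0.5, -0.6, 0.2]
opening: 0.085
grasp_force: 0.0
```

>>> {"method": "send_rows", "body": {
  "increments": [
    [[0, 0, 3, 0, 0, 0], [0, 0, 3, 0, 0, 0], [0, 0, 2, 0, 0, 0], [0, 0, 0, 0, 0, 0], [0, 0, 0, 0, 0, 0]]
  ]
}}

```text
time: 4.88
position: [0.4253, -0.1733, -0.002]
eef_rot: [[0.935, 0.356, -0.0], [0.356, -0.935, 0.0], [-0.0, -0.0, -1.0]]
contact_force: [0.2, -0.8, 0.6]
opening: 0.0854
grasp_force: 0.0
```

No table contact even at a reported z of -2 mm, so the tips really are about 20 mm higher than stated. I'll close here.

>>> {"method": "send_rows", "body": {
  "increments": [
    [[0, 0, 0, 0, 0, 0], [0, 0, 0, 0, 0, 0], [0, 0, 0, 0, 0, 0], [0, 0, 0, 0, 0, 0], [0, 0, 0, 0, 0, 0]]
  ],
  "claw": 1,
  "force": 40
}}

```text
time: 5.3
position: [0.426, -0.1736, -0.0015]
eef_rot: [[0.935, 0.356, 0.001], [0.356, -0.935, -0.0], [0.001, 0.001, -1.0]]
contact_force: [-0.5, 0.4, 1.5]
opening: 0.0411
grasp_force: 42.4
```

>>> {"method": "send_rows", "body": {
  "increments": [
    [[0, 0, 0, 0, 0, 0], [0, 0, 0, 0, 0, 0], [0, 0, 0, 0, 0, 0], [0, 0, 0, 0, 0, 0], [0, 0, 0, 0, 0, 0]]
  ]
}}

```text
time: 5.72
position: [0.4259, -0.1736, -0.0015]
eef_rot: [[0.935, 0.356, 0.001], [0.356, -0.935, -0.0], [0.001, 0.001, -1.0]]
contact_force: [0.5, 0.6, 4.6]
opening: 0.0416
grasp_force: 42.6
```

```bash
python3 -c "
from h import *
look('w4','red')"
```

```text
red [280. 310.] 4199 mean [ 0.4257 -0.1765] rect [ 425.1 -173.4] [28.7 35.5] 16.1
```

View pics/w4.png

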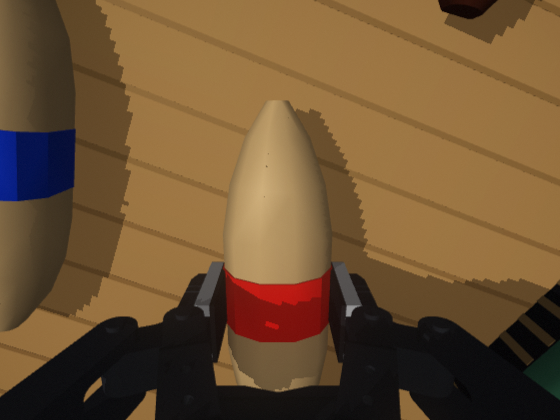

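The pads now grip the band's vertical sides at a 41.6 mm opening. The sides sit at columns 224 and 331, so the grasp is good. Next I lift and carry it to the red bay.

>>> {"method": "send_rows", "body": {
  "increments": [
    [[0, 0, -10, 0, 0, 0], [0, 0, -30, 0, 0, 0], [0, 0, -40, 0, 0, 0], [0, 0, -40, 0, 0, 0.06], [0, 0, -40, 0, 0, 0.1]]
  ],
  "force": 60
}}

```text
time: 6.18
position: [0.4236, -0.1723, 0.1592]
eef_rot: [[0.98, 0.2, -0.003], [0.2, -0.98, 0.002], [-0.003, -0.002, -1.0]]
contact_force: [1.2, -1.0, -1.9]
opening: 0.0408
grasp_force: 62.9
```

>>> {"method": "send_rows", "body": {
  "increments": [
    [[0, 0, -20, 0, 0, 0.1], [5, -20, 0, 0, 0, 0], [8, -34, 0, 0, 0, 0], [8, -36, 0, 0, 0, 0], [8, -36, 0, 0, 0, 0]]
  ]
}}

```text
time: 6.6
position: [0.4398, -0.0437, 0.1779]
eef_rot: [[0.995, 0.102, -0.002], [0.102, -0.995, 0.0], [-0.002, -0.0, -1.0]]
contact_force: [1.3, 0.1, -2.1]
opening: 0.0409
grasp_force: 63.0
```

>>> {"method": "send_rows", "body": {
  "increments": [
    [[8, -36, 0, 0, 0, 0], [8, -36, 0, 0, 0, 0], [8, -36, 0, 0, 0, 0], [8, -36, 0, 0, 0, 0], [8, -36, 0, 0, 0, 0]]
  ]
}}

```text
time: 7.02
position: [0.4608, 0.1395, 0.1777]
eef_rot: [[0.995, 0.104, -0.002], [0.104, -0.995, -0.001], [-0.003, 0.001, -1.0]]
contact_force: [0.4, -0.1, -2.6]
opening: 0.0406
grasp_force: 63.0
```

>>> {"method": "send_rows", "body": {
  "increments": [
    [[8, -36, 0, 0, 0, 0], [8, -36, 0, 0, 0, 0], [8, -36, 0, 0, 0, 0], [8, -36, 0, 0, 0, 0], [8, -35, 0, 0, 0, 0]]
  ]
}}

```text
time: 7.43
position: [0.4822, 0.3214, 0.1773]
eef_rot: [[0.995, 0.104, -0.003], [0.104, -0.995, -0.002], [-0.003, 0.002, -1.0]]
contact_force: [-0.1, -0.1, -1.5]
opening: 0.0405
grasp_force: 63.0
```

>>> {"method": "send_rows", "body": {
  "increments": [
    [[8, -30, 0, 0, 0, 0], [4, -18, 0, 0, 0, 0], [0, -8, 0, 0, 0, 0], [0, 0, 0, 0, 0, 0], [0, 0, 0, 0, 0, 0]]
  ]
}}

```text
time: 7.85
position: [0.4891, 0.3759, 0.1774]
eef_rot: [[0.995, 0.104, -0.002], [0.104, -0.995, -0.003], [-0.002, 0.003, -1.0]]
contact_force: [0.9, -0.7, -1.4]
opening: 0.0408
grasp_force: 63.0
```

```bash
python3 -c "
from h import *
look('w5','red',.014)
plan(.494,.390,.18,6)"
```

```text
red [261.  31.] 3594 mean [0.6156 0.3996] rect [615.4 399.8] [29.  70.3] 6.0
t 7.9 pos [0.4899 0.3749 0.1777] yaw 5.9 turn wz -0.002 then mm [  5.7 -14.6  -2.3]
```

View pics/w5.png

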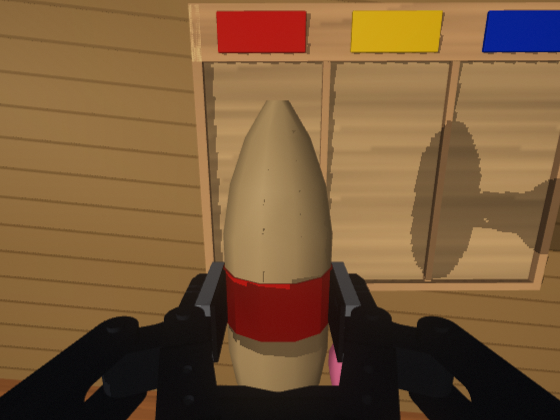

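The red tag is at (261,31) in the wrist view, and its measured rectangle of 29 x 70 mm at 6° is consistent. I need to shift about 7 mm along x and -11 mm along y, then lower.

>>> {"method": "send_rows", "body": {
  "increments": [
    [[7, -11, 20, 0, 0, 0], [0, 0, 35, 0, 0, 0], [0, 0, 35, 0, 0, 0], [0, 0, 30, 0, 0, 0], [0, 0, 20, 0, 0, 0]]
  ]
}}

```text
time: 8.32
position: [0.4951, 0.3839, 0.0347]
eef_rot: [[0.995, 0.1, -0.003], [0.1, -0.995, -0.006], [-0.004, 0.006, -1.0]]
contact_force: [-0.2, -0.7, -1.4]
opening: 0.0407
grasp_force: 63.0
```

>>> {"method": "send_rows", "body": {
  "increments": [
    [[0, 0, 12, 0, 0, 0], [0, 0, 8, 0, 0, 0], [0, 0, 5, 0, 0, 0], [0, 0, 0, 0, 0, 0], [0, 0, 0, 0, 0, 0]]
  ]
}}

```text
time: 8.73
position: [0.4965, 0.3894, 0.0146]
eef_rot: [[0.995, 0.103, 0.002], [0.103, -0.995, 0.001], [0.002, -0.001, -1.0]]
contact_force: [-0.2, -0.0, -1.1]
opening: 0.0407
grasp_force: 63.0
```

>>> {"method": "send_rows", "body": {
  "increments": [
    [[0, 0, 2, 0, 0, 0], [0, 0, 2, 0, 0, 0], [0, 0, 1, 0, 0, 0], [0, 0, 1, 0, 0, 0], [0, 0, 0, 0, 0, 0]]
  ]
}}

```text
time: 9.15
position: [0.4954, 0.3889, 0.0071]
eef_rot: [[0.995, 0.104, -0.0], [0.104, -0.995, -0.0], [-0.0, 0.0, -1.0]]
contact_force: [-0.2, -0.5, -1.7]
opening: 0.0409
grasp_force: 63.0
```

```bash
python3 -c "
from h import *
plan(.496,.387,.0045,6);print(status.sense()['contact_force'])"
```

```text
t 9.15 pos [0.4954 0.3889 0.0071] yaw 6.0 turn wz -0.001 then mm [0.4 1.9 2.6]
[-0.18311869 -0.5081734  -1.6622588 ]
```

>>> {"method": "send_rows", "body": {
  "increments": [
    [[0, 1, 1, 0, 0, 0], [0, 0, 1, 0, 0, 0], [0, 0, 0.5, 0, 0, 0], [0, 0, 0, 0, 0, 0], [0, 0, 0, 0, 0, 0]]
  ]
}}

```text
time: 9.57
position: [0.4957, 0.3877, 0.0048]
eef_rot: [[0.995, 0.104, 0.0], [0.104, -0.995, -0.0], [-0.0, 0.0, -1.0]]
contact_force: [0.2, -1.2, -0.1]
opening: 0.0406
grasp_force: 63.2
```

>>> {"method": "send_rows", "body": {
  "increments": [
    [[0, 0, 0, 0, 0, 0], [0, 0, 0, 0, 0, 0], [0, 0, 0, 0, 0, 0], [0, 0, 0, 0, 0, 0], [0, 0, 0, 0, 0, 0]]
  ],
  "claw": -0.53
}}

```text
time: 9.98
position: [0.4957, 0.3882, 0.0048]
eef_rot: [[0.995, 0.104, 0.0], [0.104, -0.995, 0.0], [0.0, -0.0, -1.0]]
contact_force: [-0.8, -0.1, -0.1]
opening: 0.0659
grasp_force: 0.0
```

>>> {"method": "send_rows", "body": {
  "increments": [
    [[0, 0, 0, 0, 0, 0], [0, 0, -10, 0, 0, 0], [0, 0, -20, 0, 0, 0], [0, 0, -35, 0, 0, 0], [0, 0, -40, 0, 0, 0]]
  ]
}}

```text
time: 10.4
position: [0.4942, 0.3865, 0.1092]
eef_rot: [[0.995, 0.104, -0.004], [0.104, -0.995, -0.003], [-0.004, 0.003, -1.0]]
contact_force: [1.5, 0.6, 0.9]
opening: 0.0655
grasp_force: 0.0
```

>>> {"method": "send_rows", "body": {
  "increments": [
    [[0, 0, -40, 0, 0, 0], [0, 0, -30, 0, 0, 0], [0, 0, 0, 0, 0, 0], [0, 0, 0, 0, 0, 0], [0, 0, 0, 0, 0, 0]]
  ]
}}

```text
time: 10.82
position: [0.4954, 0.3876, 0.1797]
eef_rot: [[0.995, 0.104, -0.0], [0.104, -0.995, -0.001], [-0.0, 0.001, -1.0]]
contact_force: [-0.6, 0.7, 0.2]
opening: 0.0654
grasp_force: 0.0
```

```bash
python3 -c "
from h import *
look('w6','red',.014)
look('w6','red',.04)
plan(.440,-.0541,.18,11)"
```

```text
red [275.  42.] 3471 mean [0.6154 0.3997] rect [615.1 399.7] [28.9 70.1] 5.9
red [275. 194.] 1181 mean [0.4891 0.3877] rect [489.6 387.6] [27.  39.4] 4.8
red [275.  41.] 3489 mean [0.6115 0.3992] rect [611.3 399.1] [26.4 64.6] 5.9
red [274. 194.] 1189 mean [0.4955 0.3883] rect [495.7 388.2] [24.7 36.2] 4.8
t 10.92 pos [0.4949 0.3869 0.178 ] yaw 6.0 turn wz -0.088 then mm [-138.   422.5   -2. ]
```

Red is on its mark. Blue is next.

>>> {"method": "send_rows", "body": {
  "increments": [
    [[0, 0, 0, 0, 0, -0.088], [-8, 25, 0, 0, 0, 0], [-12, 37, 0, 0, 0, 0], [-12, 37, 0, 0, 0, 0], [-12, 37, 0, 0, 0, 0]]
  ],
  "claw": -1,
  "force": 40
}}

```text
time: 11.33
position: [0.4769, 0.244, 0.1776]
eef_rot: [[0.981, 0.192, -0.004], [0.192, -0.981, -0.002], [-0.004, 0.001, -1.0]]
contact_force: [0.7, -0.6, 0.2]
opening: 0.0855
grasp_force: 0.0
```

>>> {"method": "send_rows", "body": {
  "increments": [
    [[-12, 37, 0, 0, 0, 0], [-12, 37, 0, 0, 0, 0], [-12, 37, 0, 0, 0, 0], [-12, 37, 0, 0, 0, 0], [-12, 37, 0, 0, 0, 0]]
  ]
}}

```text
time: 11.75
position: [0.453, 0.0509, 0.1783]
eef_rot: [[0.982, 0.191, -0.003], [0.191, -0.982, -0.0], [-0.003, -0.0, -1.0]]
contact_force: [1.0, -0.4, 0.6]
opening: 0.0854
grasp_force: 0.0
```

>>> {"method": "send_rows", "body": {
  "increments": [
    [[-12, 37, 0, 0, 0, 0], [-12, 35, 0, 0, 0, 0], [-10, 30, 0, 0, 0, 0], [0, 0, 0, 0, 0, 0], [0, 0, 0, 0, 0, 0]]
  ]
}}

```text
time: 12.17
position: [0.4394, -0.0559, 0.1783]
eef_rot: [[0.983, 0.185, -0.003], [0.185, -0.983, 0.0], [-0.003, -0.001, -1.0]]
contact_force: [-0.1, 1.2, 0.0]
opening: 0.0855
grasp_force: 0.0
```

```bash
cat >> h.py <<'E'
def axis(name,col,near):
    im,h,c,T=look(name,col)
    m,_=masks(im);p=((h[...,1]<125)&(h[...,2]>100)).astype(np.uint8)|m[col]
    p=cv2.morphologyEx(p,cv2.MORPH_OPEN,np.ones((7,7)))
    for ce,a,l in blobs(p,3000):
        q=np.array([ray(c,T,t,.018) for t in np.argwhere(l)[::5,::-1]]);mu=q.mean(0);w,v=np.linalg.eigh(np.cov((q-mu).T));d=v[:,1]*np.sign(v[0,1])
        if np.hypot(*(mu-near))<.06: print('body',a,mu.round(4),'yaw',np.degrees(np.arctan2(d[1],d[0])).round(1),np.sqrt(w).round(3))
E
python3 -c "
from h import *
axis('w7','blue',[.44,-.054])
plan(.44,-.0541,-.003,11)"
```

```text
blue [276. 191.] 1156 mean [ 0.4412 -0.0559] rect [441.9 -55.8] [25.  36.8] 9.5
body 5722 [ 0.4439 -0.0557] yaw 9.7 [0.01  0.038]
t 12.22 pos [ 0.4399 -0.0537  0.1786] yaw 10.9 turn wz -0.002 then mm [1.000e-01 4.000e-01 1.816e+02]
```

>>> {"method": "send_rows", "body": {
  "increments": [
    [[1, 2, 35, 0, 0, 0.02], [0, 0, 35, 0, 0, 0], [0, 0, 35, 0, 0, 0], [0, 0, 30, 0, 0, 0], [0, 0, 20, 0, 0, 0]]
  ]
}}

```text
time: 12.63
position: [0.4397, -0.0526, 0.0215]
eef_rot: [[0.985, 0.175, -0.005], [0.175, -0.985, 0.002], [-0.005, -0.003, -1.0]]
contact_force: [-0.3, 0.4, 0.4]
opening: 0.0854
grasp_force: 0.0
```

>>> {"method": "send_rows", "body": {
  "increments": [
    [[0, 0, 12, 0, 0, 0], [0, 0, 8, 0, 0, 0], [0, 0, 7, 0, 0, 0], [0, 0, 0, 0, 0, 0], [0, 0, 0, 0, 0, 0]]
  ]
}}

```text
time: 13.05
position: [0.4426, -0.0547, -0.0021]
eef_rot: [[0.985, 0.172, 0.0], [0.172, -0.985, 0.0], [0.0, -0.0, -1.0]]
contact_force: [0.6, -1.4, 0.5]
opening: 0.0854
grasp_force: 0.0
```

>>> {"method": "send_rows", "body": {
  "increments": [
    [[0, 0, 0, 0, 0, 0], [0, 0, 0, 0, 0, 0], [0, 0, 0, 0, 0, 0], [0, 0, 0, 0, 0, 0], [0, 0, 0, 0, 0, 0]]
  ],
  "claw": 1
}}

```text
time: 13.47
position: [0.443, -0.0557, -0.0015]
eef_rot: [[0.985, 0.171, 0.002], [0.171, -0.985, -0.001], [0.002, 0.001, -1.0]]
contact_force: [-0.5, -0.6, 4.3]
opening: 0.0408
grasp_force: 42.1
```

>>> {"method": "send_rows", "body": {
  "increments": [
    [[0, 0, 0, 0, 0, 0], [0, 0, 0, 0, 0, 0], [0, 0, 0, 0, 0, 0], [0, 0, 0, 0, 0, 0], [0, 0, 0, 0, 0, 0]]
  ],
  "force": 60
}}

```text
time: 13.88
position: [0.4431, -0.0557, -0.0014]
eef_rot: [[0.985, 0.171, 0.002], [0.171, -0.985, -0.001], [0.002, 0.001, -1.0]]
contact_force: [-0.9, -0.7, 5.9]
opening: 0.0406
grasp_force: 61.2
```

```bash
python3 -c "
from h import *
plan(.517,.180,.18,6)"
```

```text
t 13.88 pos [ 0.4431 -0.0557 -0.0014] yaw 9.8 turn wz 0.067 then mm [  98.1 -226.7 -181.4]
```

>>> {"method": "send_rows", "body": {
  "increments": [
    [[0, 0, -10, 0, 0, 0], [0, 0, -30, 0, 0, 0], [0, 0, -40, 0, 0, 0], [0, 0, -40, 0, 0, 0], [0, 0, -40, 0, 0, 0.067]]
  ]
}}

```text
time: 14.3
position: [0.4409, -0.0549, 0.1592]
eef_rot: [[0.995, 0.104, -0.002], [0.104, -0.995, 0.001], [-0.002, -0.001, -1.0]]
contact_force: [1.1, -0.6, -1.8]
opening: 0.0408
grasp_force: 61.1
```

>>> {"method": "send_rows", "body": {
  "increments": [
    [[5, -15, -20, 0, 0, 0], [12, -30, 0, 0, 0, 0], [15, -35, 0, 0, 0, 0], [15, -35, 0, 0, 0, 0], [15, -35, 0, 0, 0, 0]]
  ]
}}

```text
time: 14.72
position: [0.4878, 0.1014, 0.178]
eef_rot: [[0.995, 0.103, -0.0], [0.103, -0.995, -0.0], [-0.0, 0.0, -1.0]]
contact_force: [1.2, -0.3, -1.3]
opening: 0.0411
grasp_force: 61.3
```

>>> {"method": "send_rows", "body": {
  "increments": [
    [[15, -35, 0, 0, 0, 0], [13, -25, 0, 0, 0, 0], [8, -15, 0, 0, 0, 0], [0, 0, 0, 0, 0, 0], [0, 0, 0, 0, 0, 0]]
  ]
}}

```text
time: 15.13
position: [0.5152, 0.1796, 0.1773]
eef_rot: [[0.994, 0.107, -0.002], [0.107, -0.994, -0.0], [-0.002, -0.0, -1.0]]
contact_force: [0.0, 0.8, -1.7]
opening: 0.0406
grasp_force: 61.2
```

```bash
python3 -c "
from h import *
look('w8','blue',.014)
plan(.518,.1765,.0045,6)"
```

```text
blue [280.  38.] 3510 mean [0.6378 0.1888] rect [637.5 188.8] [28.5 70.2] 6.1
blue [278. 301.] 877 mean [0.401  0.1644] rect [398.8 164.6] [35.1 44.3] 4.6
t 15.18 pos [0.5154 0.1779 0.1772] yaw 6.0 turn wz 0.000 then mm [  2.4   1.7 172.7]
```

>>> {"method": "send_rows", "body": {
  "increments": [
    [[2, 2, 20, 0, 0, 0], [0, 0, 35, 0, 0, 0], [0, 0, 35, 0, 0, 0], [0, 0, 30, 0, 0, 0], [0, 0, 20, 0, 0, 0]]
  ]
}}

```text
time: 15.6
position: [0.516, 0.173, 0.0345]
eef_rot: [[0.995, 0.102, -0.005], [0.102, -0.995, -0.004], [-0.005, 0.003, -1.0]]
contact_force: [0.3, -1.2, -1.9]
opening: 0.0407
grasp_force: 61.2
```

>>> {"method": "send_rows", "body": {
  "increments": [
    [[0, 0, 12, 0, 0, 0], [0, 0, 9, 0, 0, 0], [0, 0, 5, 0, 0, 0], [0, 0, 3, 0, 0, 0], [0, 0, 2, 0, 0, 0]]
  ]
}}

```text
time: 16.02
position: [0.5193, 0.177, 0.0076]
eef_rot: [[0.995, 0.104, 0.002], [0.104, -0.995, 0.001], [0.002, -0.0, -1.0]]
contact_force: [-0.4, 1.0, -1.4]
opening: 0.0405
grasp_force: 61.2
```

>>> {"method": "send_rows", "body": {
  "increments": [
    [[0, 0, 1, 0, 0, 0], [0, 0, 1, 0, 0, 0], [0, 0, 0, 0, 0, 0], [0, 0, 0, 0, 0, 0], [0, 0, 0, 0, 0, 0]]
  ]
}}

```text
time: 16.43
position: [0.5186, 0.177, 0.0051]
eef_rot: [[0.995, 0.105, 0.001], [0.105, -0.995, 0.0], [0.001, -0.0, -1.0]]
contact_force: [-0.1, -0.4, -2.2]
opening: 0.0409
grasp_force: 61.2
```

>>> {"method": "send_rows", "body": {
  "increments": [
    [[0, 0, 0.5, 0, 0, 0], [0, 0, 0, 0, 0, 0], [0, 0, 0, 0, 0, 0], [0, 0, 0, 0, 0, 0], [0, 0, 0, 0, 0, 0]]
  ],
  "claw": -0.53
}}

```text
time: 16.85
position: [0.5185, 0.177, 0.0043]
eef_rot: [[0.995, 0.105, 0.0], [0.105, -0.995, 0.0], [0.0, -0.0, -1.0]]
contact_force: [0.0, -0.1, 0.3]
opening: 0.0651
grasp_force: 0.0
```

>>> {"method": "send_rows", "body": {
  "increments": [
    [[0, 0, 0, 0, 0, 0], [0, 0, -10, 0, 0, 0], [0, 0, -20, 0, 0, 0], [0, 0, -35, 0, 0, 0], [0, 0, -40, 0, 0, 0]]
  ]
}}

```text
time: 17.27
position: [0.5164, 0.1761, 0.1091]
eef_rot: [[0.994, 0.105, -0.005], [0.105, -0.994, -0.001], [-0.005, 0.001, -1.0]]
contact_force: [1.1, 0.3, 0.6]
opening: 0.0652
grasp_force: 0.0
```

>>> {"method": "send_rows", "body": {
  "increments": [
    [[0, 0, -40, 0, 0, 0], [0, 0, -30, 0, 0, 0], [0, 0, 0, 0, 0, 0], [0, 0, 0, 0, 0, 0], [0, 0, 0, 0, 0, 0]]
  ]
}}

```text
time: 17.68
position: [0.5178, 0.1766, 0.179]
eef_rot: [[0.995, 0.105, -0.001], [0.105, -0.995, -0.001], [-0.001, 0.001, -1.0]]
contact_force: [-0.4, -0.3, -0.5]
opening: 0.0654
grasp_force: 0.0
```

```bash
python3 -c "
from h import *
look('w9','blue',.04)
plan(.624,-.303,.18,-5)"
```

```text
blue [275.  42.] 3390 mean [0.6343 0.1884] rect [634.  188.2] [25.8 64.1] 6.0
blue [274. 196.] 1184 mean [0.5171 0.1771] rect [516.8 177.4] [24.6 36.9] 4.6
t 17.73 pos [0.5173 0.1762 0.178 ] yaw 6.0 turn wz 0.192 then mm [148.1 468.1  -2. ]
```

Blue is in place too. Now yellow.

>>> {"method": "send_rows", "body": {
  "increments": [
    [[0, 0, 0, 0, 0, 0.096], [0, 0, 0, 0, 0, 0.096], [8, 25, 0, 0, 0, 0], [12, 37, 0, 0, 0, 0], [12, 37, 0, 0, 0, 0]]
  ],
  "claw": -1,
  "force": 40
}}

```text
time: 18.15
position: [0.5401, 0.0758, 0.1773]
eef_rot: [[0.997, -0.082, -0.004], [-0.082, -0.997, 0.0], [-0.004, 0.0, -1.0]]
contact_force: [1.0, -0.2, 0.0]
opening: 0.0853
grasp_force: 0.0
```

>>> {"method": "send_rows", "body": {
  "increments": [
    [[12, 37, 0, 0, 0, 0], [12, 37, 0, 0, 0, 0], [12, 37, 0, 0, 0, 0], [12, 37, 0, 0, 0, 0], [12, 37, 0, 0, 0, 0]]
  ]
}}

```text
time: 18.57
position: [0.5839, -0.1159, 0.177]
eef_rot: [[0.996, -0.087, -0.004], [-0.087, -0.996, 0.001], [-0.004, -0.0, -1.0]]
contact_force: [0.9, 0.6, 0.0]
opening: 0.0853
grasp_force: 0.0
```

>>> {"method": "send_rows", "body": {
  "increments": [
    [[12, 37, 0, 0, 0, 0], [12, 37, 0, 0, 0, 0], [12, 37, 0, 0, 0, 0], [12, 37, 0, 0, 0, 0], [8, 30, 0, 0, 0, 0]]
  ]
}}

```text
time: 18.98
position: [0.6241, -0.2999, 0.1761]
eef_rot: [[0.996, -0.089, -0.005], [-0.089, -0.996, -0.0], [-0.005, 0.0, -1.0]]
contact_force: [0.6, -1.0, -0.0]
opening: 0.0854
grasp_force: 0.0
```

>>> {"method": "send_rows", "body": {
  "increments": [
    [[0, 6, 0, 0, 0, 0], [0, 0, 0, 0, 0, 0], [0, 0, 0, 0, 0, 0], [0, 0, 0, 0, 0, 0], [0, 0, 0, 0, 0, 0]]
  ]
}}

```text
time: 19.4
position: [0.6254, -0.299, 0.1791]
eef_rot: [[0.997, -0.083, -0.0], [-0.083, -0.997, 0.002], [-0.001, -0.002, -1.0]]
contact_force: [-0.4, 0.3, -0.5]
opening: 0.0855
grasp_force: 0.0
```

```bash
python3 -c "
from h import *
axis('w10','yellow',[.624,-.303])
plan(.624,-.303,-.002,-5)"
```

```text
t 19.45 pos [ 0.6255 -0.2995  0.1794] yaw -4.8 turn wz 0.004 then mm [ -1.1   3.6 181.4]
```

View pics/w10.png

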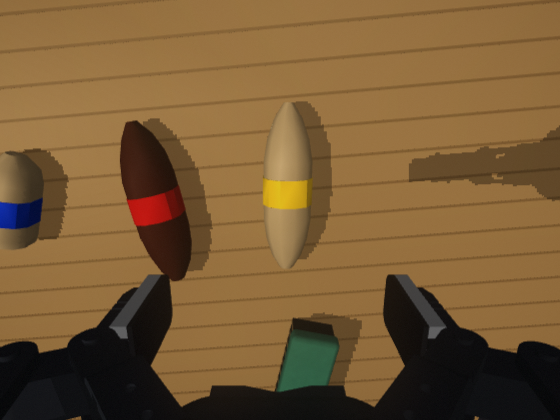

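The view shows the yellow band at (288,194), with the fillet running along the tool's x axis. The dark fillet is well to the left, with its right edge at column 190 or less. The yellow mask missed the band, so I'll use that pixel directly.

```bash
python3 -c "
from h import *
s=status.sense();c=get_calibration('wrist');W=np.eye(4);W[:3,:3]=s['eef_rot'];W[:3,3]=s['position'];T=W@c['mount']
p=ray(c,T,(288,194),.034);print(p);plan(*p,-.002,-4.8)
h=cv2.cvtColor(cv2.imread('pics/w10.png'),cv2.COLOR_BGR2HSV);print(h[194,288])"
```

```text
[ 0.62419723 -0.30993836]
t 19.45 pos [ 0.6255 -0.2995  0.1794] yaw -4.8 turn wz 0.000 then mm [ -0.4  10.5 181.4]
[ 23 223 223]
```

>>> {"method": "send_rows", "body": {
  "increments": [
    [[0, 10, 30, 0, 0, 0], [0, 0, 35, 0, 0, 0], [0, 0, 35, 0, 0, 0], [0, 0, 30, 0, 0, 0], [0, 0, 20, 0, 0, 0]]
  ]
}}

```text
time: 19.87
position: [0.6222, -0.3099, 0.0257]
eef_rot: [[0.996, -0.085, -0.005], [-0.085, -0.996, 0.002], [-0.005, -0.002, -1.0]]
contact_force: [-1.3, -0.2, 0.1]
opening: 0.0854
grasp_force: 0.0
```

>>> {"method": "send_rows", "body": {
  "increments": [
    [[0, 0, 14, 0, 0, 0], [0, 0, 10, 0, 0, 0], [0, 0, 7, 0, 0, 0], [0, 0, 0, 0, 0, 0], [0, 0, 0, 0, 0, 0]]
  ]
}}

```text
time: 20.28
position: [0.625, -0.3123, -0.0007]
eef_rot: [[0.996, -0.087, 0.002], [-0.087, -0.996, -0.001], [0.002, 0.001, -1.0]]
contact_force: [0.2, 0.2, -0.6]
opening: 0.0855
grasp_force: 0.0
```

>>> {"method": "send_rows", "body": {
  "increments": [
    [[0, 0, 0, 0, 0, 0], [0, 0, 0, 0, 0, 0], [0, 0, 0, 0, 0, 0], [0, 0, 0, 0, 0, 0], [0, 0, 0, 0, 0, 0]]
  ],
  "claw": 1
}}

```text
time: 20.7
position: [0.6253, -0.312, -0.0004]
eef_rot: [[0.996, -0.087, 0.003], [-0.087, -0.996, -0.0], [0.003, 0.0, -1.0]]
contact_force: [-0.5, 0.8, 4.0]
opening: 0.0406
grasp_force: 43.7
```

>>> {"method": "send_rows", "body": {
  "increments": [
    [[0, 0, 0, 0, 0, 0], [0, 0, 0, 0, 0, 0], [0, 0, 0, 0, 0, 0], [0, 0, 0, 0, 0, 0], [0, 0, 0, 0, 0, 0]]
  ],
  "force": 60
}}

```text
time: 21.12
position: [0.6253, -0.3121, -0.0004]
eef_rot: [[0.996, -0.087, 0.003], [-0.087, -0.996, -0.0], [0.003, 0.0, -1.0]]
contact_force: [0.6, 1.1, 5.7]
opening: 0.0407
grasp_force: 62.0
```

```bash
sed -i 's/(H>24)&(H<33)/(H>21)\&(H<33)/' h.py; python3 -c "
from h import *
look('w11','yellow')
plan(.507,.282,.18,6)"
```

```text
yellow [259. 336.] 413 mean [ 0.6134 -0.3055] rect [ 613.9 -305.2] [26.2  6.3] 67.0
t 21.17 pos [ 6.254e-01 -3.121e-01 -3.000e-04] yaw -5.0 turn wz -0.192 then mm [ -55.6 -603.2 -180.3]
```

>>> {"method": "send_rows", "body": {
  "increments": [
    [[0, 0, -10, 0, 0, 0], [0, 0, -30, 0, 0, 0], [0, 0, -40, 0, 0, 0], [0, 0, -40, 0, 0, -0.092], [0, 0, -40, 0, 0, -0.1]]
  ]
}}

```text
time: 21.58
position: [0.6227, -0.3124, 0.159]
eef_rot: [[0.994, 0.109, -0.003], [0.109, -0.994, -0.0], [-0.003, -0.0, -1.0]]
contact_force: [1.5, -0.6, -1.6]
opening: 0.0406
grasp_force: 61.2
```

>>> {"method": "send_rows", "body": {
  "increments": [
    [[-2, -15, -20, 0, 0, 0], [-3, -30, 0, 0, 0, 0], [-3, -36, 0, 0, 0, 0], [-3, -36, 0, 0, 0, 0], [-3, -36, 0, 0, 0, 0]]
  ]
}}

```text
time: 22.0
position: [0.5928, -0.1607, 0.1778]
eef_rot: [[0.995, 0.103, -0.002], [0.103, -0.995, -0.0], [-0.002, 0.0, -1.0]]
contact_force: [0.1, -0.3, -0.8]
opening: 0.0405
grasp_force: 61.3
```

>>> {"method": "send_rows", "body": {
  "increments": [
    [[-3, -36, 0, 0, 0, 0], [-3, -36, 0, 0, 0, 0], [-3, -36, 0, 0, 0, 0], [-3, -36, 0, 0, 0, 0], [-3, -36, 0, 0, 0, 0]]
  ]
}}

```text
time: 22.42
position: [0.5592, 0.0167, 0.1779]
eef_rot: [[0.995, 0.104, -0.001], [0.104, -0.995, -0.001], [-0.001, 0.001, -1.0]]
contact_force: [0.3, 0.5, -1.2]
opening: 0.0408
grasp_force: 61.3
```

>>> {"method": "send_rows", "body": {
  "increments": [
    [[-3, -36, 0, 0, 0, 0], [-3, -36, 0, 0, 0, 0], [-3, -36, 0, 0, 0, 0], [-3, -36, 0, 0, 0, 0], [-3, -36, 0, 0, 0, 0]]
  ]
}}

```text
time: 22.83
position: [0.5258, 0.1939, 0.1779]
eef_rot: [[0.995, 0.104, -0.001], [0.104, -0.995, -0.002], [-0.001, 0.002, -1.0]]
contact_force: [0.2, 0.4, -1.1]
opening: 0.0406
grasp_force: 61.3
```

>>> {"method": "send_rows", "body": {
  "increments": [
    [[-3, -36, 0, 0, 0, 0], [-3, -35, 0, 0, 0, 0], [-2, -18, 0, 0, 0, 0], [0, 0, 0, 0, 0, 0], [0, 0, 0, 0, 0, 0]]
  ]
}}

```text
time: 23.25
position: [0.5082, 0.2819, 0.1777]
eef_rot: [[0.994, 0.108, -0.001], [0.108, -0.994, -0.001], [-0.001, 0.001, -1.0]]
contact_force: [0.2, -0.9, -1.6]
opening: 0.0408
grasp_force: 61.2
```

```bash
python3 -c "
from h import *
look('w12','yellow',.014)
plan(.5065,.2817,.0065,6)"
```

```text
yellow [275.  44.] 3538 mean [0.6265 0.2943] rect [626.4 294.2] [29.6 70.2] 6.2
t 23.3 pos [0.5094 0.2799 0.1776] yaw 6.0 turn wz 0.000 then mm [ -2.7  -2.1 171.1]
```

View pics/w12.png

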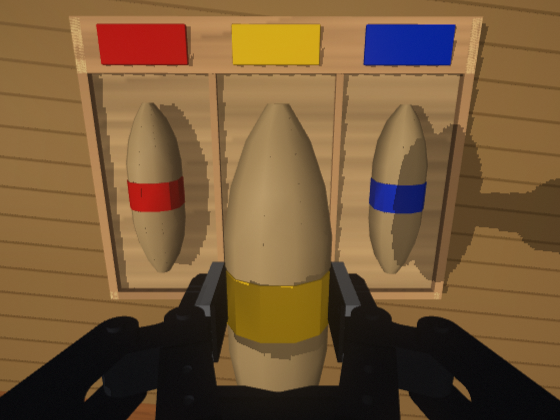

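Red and blue lie centred in their bays, and yellow hangs over its own. Now I lower and release it.

>>> {"method": "send_rows", "body": {
  "increments": [
    [[-3, -2, 20, 0, 0, 0], [0, 0, 35, 0, 0, 0], [0, 0, 35, 0, 0, 0], [0, 0, 30, 0, 0, 0], [0, 0, 20, 0, 0, 0]]
  ]
}}

```text
time: 23.72
position: [0.5057, 0.2778, 0.0345]
eef_rot: [[0.995, 0.101, -0.004], [0.101, -0.995, -0.005], [-0.004, 0.005, -1.0]]
contact_force: [-0.5, -0.4, -2.2]
opening: 0.0406
grasp_force: 61.2
```

>>> {"method": "send_rows", "body": {
  "increments": [
    [[0, 0, 12, 0, 0, 0], [0, 0, 8, 0, 0, 0], [0, 0, 5, 0, 0, 0], [0, 0, 3, 0, 0, 0], [0, 0, 2, 0, 0, 0]]
  ]
}}

```text
time: 24.13
position: [0.5073, 0.283, 0.0091]
eef_rot: [[0.995, 0.104, 0.002], [0.104, -0.995, 0.001], [0.002, -0.001, -1.0]]
contact_force: [0.6, -0.3, -0.4]
opening: 0.0409
grasp_force: 61.2
```

>>> {"method": "send_rows", "body": {
  "increments": [
    [[0, 0, 1, 0, 0, 0], [0, 0, 1, 0, 0, 0], [0, 0, 0, 0, 0, 0], [0, 0, 0, 0, 0, 0], [0, 0, 0, 0, 0, 0]]
  ]
}}

```text
time: 24.55
position: [0.5064, 0.2829, 0.0066]
eef_rot: [[0.994, 0.105, 0.001], [0.105, -0.994, 0.0], [0.001, -0.0, -1.0]]
contact_force: [0.3, -0.2, -0.5]
opening: 0.0409
grasp_force: 61.2
```

>>> {"method": "send_rows", "body": {
  "increments": [
    [[0, 0, 0.7, 0, 0, 0], [0, 0, 0, 0, 0, 0], [0, 0, 0, 0, 0, 0], [0, 0, 0, 0, 0, 0], [0, 0, 0, 0, 0, 0]]
  ]
}}

```text
time: 24.97
position: [0.5064, 0.2829, 0.0056]
eef_rot: [[0.994, 0.105, 0.0], [0.105, -0.994, 0.0], [0.0, -0.0, -1.0]]
contact_force: [-0.7, 0.9, -0.0]
opening: 0.0406
grasp_force: 61.4
```

>>> {"method": "send_rows", "body": {
  "increments": [
    [[0, 0, 0, 0, 0, 0], [0, 0, 0, 0, 0, 0], [0, 0, 0, 0, 0, 0], [0, 0, 0, 0, 0, 0], [0, 0, 0, 0, 0, 0]]
  ],
  "claw": -0.53
}}

```text
time: 25.38
position: [0.5062, 0.2827, 0.0055]
eef_rot: [[0.995, 0.105, 0.0], [0.105, -0.995, -0.0], [0.0, 0.0, -1.0]]
contact_force: [0.7, -0.4, -0.2]
opening: 0.0654
grasp_force: 0.0
```

>>> {"method": "send_rows", "body": {
  "increments": [
    [[0, 0, 0, 0, 0, 0], [0, 0, -10, 0, 0, 0], [0, 0, -20, 0, 0, 0], [0, 0, -35, 0, 0, 0], [0, 0, -40, 0, 0, 0]]
  ]
}}

```text
time: 25.8
position: [0.5045, 0.2816, 0.1103]
eef_rot: [[0.994, 0.105, -0.004], [0.105, -0.994, -0.002], [-0.005, 0.002, -1.0]]
contact_force: [1.5, 0.3, 0.9]
opening: 0.0652
grasp_force: 0.0
```

>>> {"method": "send_rows", "body": {
  "increments": [
    [[0, 0, -40, 0, 0, 0], [0, 0, -30, 0, 0, 0], [0, 0, 0, 0, 0, 0], [0, 0, 0, 0, 0, 0], [0, 0, 0, 0, 0, 0]]
  ]
}}

```text
time: 26.22
position: [0.5059, 0.2824, 0.1805]
eef_rot: [[0.994, 0.105, -0.0], [0.105, -0.994, -0.001], [-0.0, 0.001, -1.0]]
contact_force: [0.6, 0.5, -1.0]
opening: 0.0648
grasp_force: 0.0
```

```bash
python3 -c "
from h import *
for k in('red','yellow','blue'):look('w13',k,.04)
cv2.imwrite('pics/s13.png',capture('scene')[:,:,::-1])"
```

```text
red [143.  42.] 3364 mean [0.6124 0.3921] rect [612. 392.] [26.7 64.2] 6.5
red [151. 194.] 1088 mean [0.4959 0.3861] rect [496.7 386.2] [25.  33.5] 6.0
yellow [275.  40.] 3543 mean [0.623  0.2938] rect [622.9 293.7] [27.1 64.2] 6.0
yellow [274. 195.] 1212 mean [0.505  0.2832] rect [505. 283.] [24.9 36.3] 4.8
blue [408.  39.] 3500 mean [0.6334 0.1957] rect [633.1 195.7] [26.4 64.8] 6.0
blue [397. 191.] 1068 mean [0.5188 0.1806] rect [517.3 179.5] [23.1 40.2] 4.5
```

View pics/s13.png

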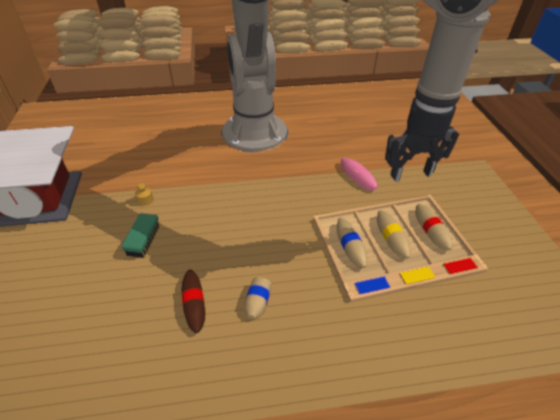

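The scene view shows all three fillets centred in their matching bays. The brush (141,235), weight (143,195), dark fillet (193,300), broken half (258,297) and pink piece are where they started.

```bash
python3 -c "
from plant import ctrl
print(ctrl.close_job())"
```

```text
the job is handed in; nothing more can be done
None
```

I laid all three pale fillets flat in the bays matching their bands, each within about 5 mm of the middle by camera, left everything else where it lay, and handed the job in at about 26 s; no verdict came back.

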